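Press a coat peg home and tug-test it

TASK

One of the four turned pegs of the coat rail on the bench still stands proud of the wood. Press it straight down until its flange is fully home against the rail, leaning on it with no more than 30 N. Then take it by the head and tug it straight up with a steady 10 N for a second to prove that the fit holds, neither drawing it out nor lifting the rail, and let go. Leave the rail and the other things on the bench where they are.

Things in the scene. Friction and masses are not known exactly. Their poses are not given: they have to be found in the camera images.
- peg (a joint): how far the proud peg's flange stands off the rail (m): 0 is fully home against a hard stop, 0.010 to 0.021 at the start. It is a stiff press fit: it moves either way only when pushed or pulled with more than about 15 N, and otherwise stays where it is
- peg_top: stem and head of the proud peg; origin at the centre of the head, on the peg's axis. Turned wood, round about the axis: domed head 30 mm wide, its top 12 mm above this point; stem 17 mm wide below it; flange 27 mm wide, its underside 60 mm below this point. Moves with the peg; z along the peg, up
- peg_seat (a point): centre of the proud peg's hole on the rail's top face, 34 mm above the bench; z up, y along the rail, x across it. peg_top is 60 mm above this point when the peg is home
- rail: wooden coat rail 120 mm (x) by 800 mm (y) by 30 mm thick, face up, lying loose on the mat; it weighs 2.26 kg with its pegs and is held by its weight alone. Four pegs stand along its middle line at y = -240, -80, 80 and 240 mm; the one at 80 is the proud one, the others are like it, 72 mm tall and home for good. Origin at the centre of its underside
- mat: black non-slip rubber bench mat 160 mm (x) by 620 mm (y) by 4 mm thick, fixed flat on the bench; the rail lies on it and overhangs its two ends. Origin at the centre of its underside
- glue: white plastic glue bottle, 60 mm wide and 170 mm tall, standing beyond the rail; origin at the centre of its underside. Not to be disturbed
- tape: roll of paper tape, 90 mm wide and 24 mm high, lying beyond the rail; origin at the centre of its underside. Not to be disturbed
- sanding_block: cork sanding block 110 by 65 by 30 mm, lying beyond the rail; origin at the centre of its underside. Not to be disturbed

How it is judged:
By the outcome, as a careful person would: the job done as asked, in the order asked, and still so for the second after the job is handed in, with the robot touching nothing.
It also fails if it takes over 45 s, if anything falls off the work surface, if the arm or the gripper's body presses on something with over 40 N, if the wrist force passes 120 N, or if a joint passes its speed limit or range.

ROBOT

A 7-joint arm with a two-finger parallel gripper is mounted at the origin on the work surface. World frame = base frame: x ahead of the robot, y to its left, z up, the work surface at z = 0. Lengths are in m, angles in rad, forces in N, time in s.
With the tool pointing down it reaches from about 0.4 to 0.875 m from the base axis. Payload 19.3 kg.
Tool frame: the origin (TCP) lies at the very end of the fingers, on their centre line; the grasp point (between the pads) lies 19 mm behind it; z points along the fingers, y is the line along which they close (so a half turn about z gives the same grasp; the last joint's range is limited). The gripper opens to 85 mm and grips with 20 to 120 N. Pads are 22 mm wide; open, the fingers measure 114 mm over their backs; the gripper's body (76 mm by 85 mm) begins 54 mm behind the grasp point. The pads swing forward as they close: fully open they stand 13 mm farther back than shut.
Start: joints at [-1.332, 0.521, -0.036, 1.599, 0.021, 1.021, -0.113], TCP at [0.19, 0.595, 0.205] pointing down, gripper open.
Joint ranges: [-2.91, 2.91], [-0.3, 2.13], [-1.5, 1.42], [0.17, 2.43], [-1.26, 4.41], [0.16, 1.93], [-2.52, 2.52]. Speed limits (rad/s): [1.89, 1.89, 2.39, 2.39, 3.01, 3.01, 3.01].

INTERFACE

Orientations are given as [roll, pitch, yaw] about the fixed x, y, z axes, in that order (R = Rz(yaw) Ry(pitch) Rx(roll)).
In Python, from workcell import bot gives the robot as it stands.
- The arm moves only by the shell command python3 -m crank 'ROWS' [FORCE]. ROWS is a JSON object of lists of equal length, an entry for each row: "travel": the shift along the world's x, y, z in cm, a list of three; "turn": the turn, a rotation vector about the world's x, y, z in degrees, a list of three; "gripper": the closure, from 0 (fully open) to 1 (shut). A call has exactly 5 rows; each row is the pose to reach, as a shift and turn from the pose commanded when the call began; what a row does not reach only later rows make up. A row lasts 1/10 s, in which the tool goes at most 50 mm and 8.59 degrees, less where a joint would pass 70% of its speed; a pose out of reach is approached as far as the arm can. A call with a gripper value outside its range is refused whole. The fingers move at their own pace and stop on an object; FORCE is the grip in N (left out, the last holds). Time passes only in rows, so rows that repeat a pose let the fingers close, or fill a call up. It gives the time, the measured TCP pose, the force, the opening and the grip force at its end, in the units of the state.
- bot.observe(): the state, without advancing time (a new reading comes with each control period).
- bot.grab_frame(name): name is "scene" or "top" or "wrist"; returns a dict with "pixels" (400x640x3 uint8, red, green, blue), "fx", "fy", "cx", "cy" (pixels), "extrinsics" (4x4, takes a point from world to camera coordinates). Camera axes: x right, y down, z forward; pixel columns grow to the right and rows downward; lengths in m; the calibration is good to about 2 mm. A picture is of the moment at which its call begins. There is no depth.
- bot.job_done(): hands the job in; it is judged then, once.
The state is a dict: "clock": time; "qpos": joint angles; "qd": joint speeds; "joint_efforts": joint torques, N m; "position": TCP position; "tool_rot": TCP orientation; "force": force on the tool from outside, world axes, zero at the start; "moment": the same for the moment, N m; "grip_width": finger opening in m; "finger_force": force on a finger pad.
Only numpy, scipy, OpenCV 4.12 (cv2) and the standard library are available. Lean on these libraries where they do the work, as an engineer would, in place of code of your own. Each camera call takes 0.05 s, during which the arm holds its last target. There are 200 camera calls.

## Working session

There is one attempt and no reset: what is moved stays moved. The work goes in short steps, Python scripts to look and compute and a shell command to move; the robot and the scene stay as the last step left them, time stands still between calls to the robot, and variables do not carry over. Pictures are saved under pics/ and viewed, at most 10 in all, crops included, and the job is handed in when it is done.

```bash
mkdir -p pics; ls; python3 - <<'E'
from workcell import bot
import cv2,numpy as np
print(bot.observe())
for n in("scene","top"):
    f=bot.grab_frame(n); cv2.imwrite(f"pics/{n}0.png",f["pixels"][:,:,::-1]); np.savez(f"pics/{n}0.npz",**f)
    print(n,f["fx"],f["cx"],f["cy"],np.round(f["extrinsics"],3).tolist())
E
```

```text
pics
{'clock': 0.0, 'qpos': array([-1.33218582,  0.5220496 , -0.0363055 ,  1.59998907,  0.02117943,
        1.02105757, -0.11281138]), 'qd': array([ 0.00083122, -0.00076125,  0.00054232,  0.00029612, -0.00050608,
        0.00018313,  0.00065755]), 'joint_efforts': array([-1.45026865e-03, -9.27120996e+01,  1.97910190e+00, -3.69955659e+01,
        1.77356147e-02,  8.07103846e-03,  6.23638766e-05]), 'position': array([0.18988945, 0.59508917, 0.20491058]), 'tool_rot': array([-3.14047552e+00,  7.12990345e-05,  2.83273074e+00]), 'force': array([ 0.03129864,  0.39174945, -0.00661422]), 'moment': array([-0.05171464, -0.01291872,  0.04927196]), 'finger_force': 0.0, 'grip_width': 0.08526908053424787}
scene 499.11202948459766 313.6644907638692 195.66593485348972 [[0.716, 0.698, 0.004, -0.496], [0.474, -0.482, -0.737, -0.221], [-0.512, 0.53, -0.676, 1.467], [0.0, 0.0, 0.0, 1.0]]
top 441.7297369050713 314.997450810013 196.42871651298856 [[0.039, -0.999, 0.005, -0.019], [-0.975, -0.04, -0.219, 0.654], [0.219, 0.004, -0.976, 0.803], [0.0, 0.0, 0.0, 1.0]]
```

View pics/scene0.png

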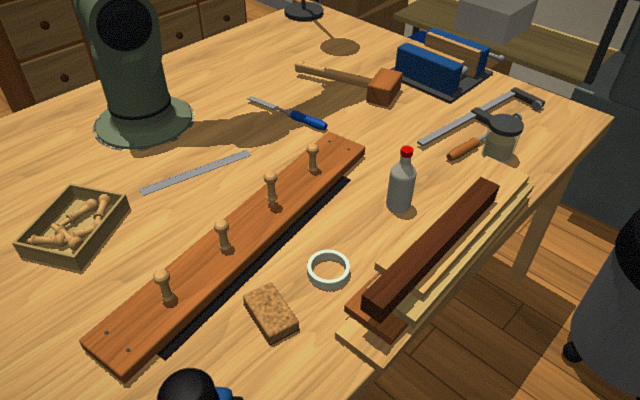

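View pics/top0.png

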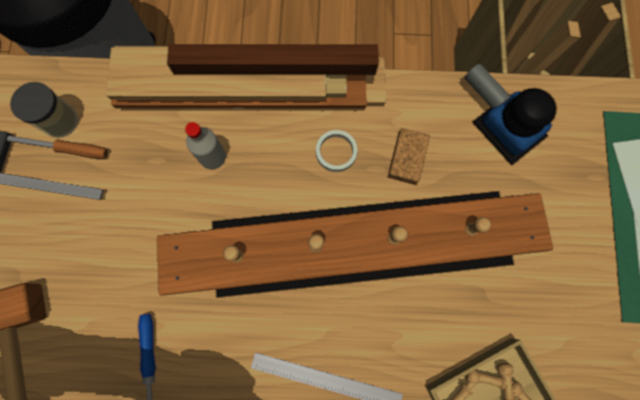

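The scene shows the rail with pegs at about (163,288), (222,237), (271,190) and (313,158); in the top view they are at (233,252), (316,241), (399,233) and (480,225). The third scene peg, (271,190), looks tallest. I'll look at enlarged crops next.

```bash
python3 - <<'E'
import cv2,numpy as np
s=cv2.imread("pics/scene0.png");t=cv2.imread("pics/top0.png")
a=np.hstack([cv2.resize(s[y-30:y+30,x-25:x+25],(200,240),interpolation=cv2.INTER_CUBIC) for x,y in[(163,288),(222,237),(271,190),(313,158)]])
b=np.hstack([cv2.resize(t[y-30:y+30,x-25:x+25],(200,240),interpolation=cv2.INTER_CUBIC) for x,y in[(480,225),(399,233),(316,241),(233,252)]])
cv2.imwrite("pics/crop.png",np.vstack([a,b]))
for im,p in((s,[(271,180),(271,205),(285,205),(260,215)]),(t,[(316,240),(335,240),(316,260)])):
    print([im[y,x].tolist()+cv2.cvtColor(im[y:y+1,x:x+1],cv2.COLOR_BGR2HSV)[0,0].tolist() for x,y in p])
E
```

```text
[[48, 80, 103, 17, 136, 103], [43, 73, 96, 17, 141, 96], [54, 107, 183, 12, 180, 183], [59, 113, 184, 13, 173, 184]]
[[82, 137, 176, 18, 136, 176], [41, 83, 138, 13, 179, 138], [42, 82, 135, 13, 176, 135]]
```

View pics/crop.png

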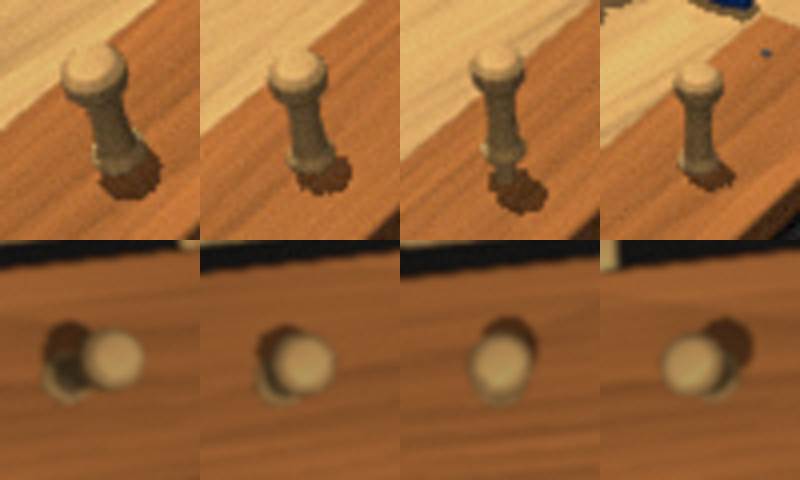

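Top row, third crop: the peg at scene (270,177) has its flange off the rail. It is the top-view peg at (316,241). Next I triangulate the heads.

```bash
python3 - <<'E'
import cv2,numpy as np
F=[np.load(f"pics/{n}0.npz") for n in("scene","top")]
P=[np.array([[f["fx"],0,f["cx"]],[0,f["fy"],f["cy"]],[0,0,1]])@f["extrinsics"][:3] for f in F]
s=np.array([(161.75,276.25),(221.5,225.75),(270.5,177.5),(312.5,149.25)])-.4
t=np.array([(483.25,224.5),(399.75,233.5),(316,241.5),(231,253)])-.4
X=cv2.triangulatePoints(P[0],P[1],s.T,t.T);X=(X[:3]/X[3]).T
print(np.round(X,4))
for p,u in zip(P,(s,t)):
    v=np.c_[X,np.ones(4)]@p.T; print(np.round(v[:,:2]/v[:,2:]-u,2).tolist())
d=np.diff(X[[0,1,3]],axis=0);print(np.linalg.norm(d[:,:2],axis=1)); D=X[3]-X[0]; print(np.degrees(np.arctan2(-D[0],D[1])))
m=X[[0,1,3]][:,:2]; q=D/3+X[1]; print("line pred",q)
# rays of the proud one at home heights, for top cam
f=F[1];R=f["extrinsics"][:3,:3];c=-R.T@f["extrinsics"][:3,3]
for u,z in zip(t,(.094,.094,X[2,2],.094)):
    d=R.T@[(u[0]-f["cx"])/f["fx"],(u[1]-f["cy"])/f["fy"],1];print(np.round(c+d*(z-c[2])/d[2],4))
E
```

```text
[[ 6.076e-01 -3.158e-01  9.620e-02]
 [ 5.834e-01 -1.573e-01  9.610e-02]
 [ 5.594e-01  6.000e-04  1.155e-01]
 [ 5.339e-01  1.592e-01  9.440e-02]]
[[0.55, 0.02], [0.81, -0.06], [0.81, -0.13], [0.69, -0.18]]
[[0.56, 0.37], [0.9, 0.66], [0.98, 0.78], [0.89, 0.76]]
[0.16034006 0.32035456]
8.820420150964816
line pred [0.55886619 0.00100267 0.09554614]
[ 0.6087 -0.3157  0.094 ]
[ 0.5849 -0.156   0.094 ]
[0.5607 0.0024 0.1155]
[0.5353 0.161  0.094 ]
```

```bash
python3 -m crank '{"travel":[[2.6,-4.2,0],[5.2,-8.4,0],[7.8,-12.6,0],[10.4,-16.8,0],[13,-21,0]],"turn":[[0,0,0],[0,0,0],[0,0,0],[0,0,0],[0,0,0]],"gripper":[1,1,1,1,1]}' 40
python3 -m crank '{"travel":[[2.6,-4.2,0],[5.2,-8.4,0],[7.8,-12.6,0],[10.4,-16.8,0],[13,-21,0]],"turn":[[0,0,0],[0,0,0],[0,0,0],[0,0,0],[0,0,0]],"gripper":[1,1,1,1,1]}'
python3 -m crank '{"travel":[[2.6,-4.2,0],[5.2,-8.4,0],[7.8,-12.6,0],[10.9,-17.4,0],[10.9,-17.4,0]],"turn":[[0,0,0],[0,0,0],[0,0,0],[0,0,0],[0,0,0]],"gripper":[1,1,1,1,1]}'
```

```text
clock: 0.6
position: [0.3206, 0.3835, 0.2054]
tool_rot: [-3.141, -0.0, 2.833]
force: [0.3, 0.3, 0.1]
grip_width: 0.0126
finger_force: 0.0
clock: 1.1
position: [0.4506, 0.1735, 0.2055]
tool_rot: [3.142, 0.0, 2.833]
force: [1.2, 1.4, 0.5]
grip_width: 0.0006
finger_force: 0.0
clock: 1.6
position: [0.5607, -0.0044, 0.2052]
tool_rot: [-3.14, 0.001, 2.827]
force: [-0.8, 1.0, 0.5]
grip_width: 0.0
finger_force: 0.0
```

```bash
python3 -m crank '{"travel":[[-0.1,0.5,-1],[-0.1,0.5,-3],[-0.1,0.5,-5],[-0.1,0.5,-6],[-0.1,0.5,-6]],"turn":[[0,0,0],[0,0,0],[0,0,0],[0,0,0],[0,0,0]],"gripper":[1,1,1,1,1]}'
python3 - <<'E'
from workcell import bot
import cv2,numpy as np
I=[]
for n in("scene","top","wrist"):
    f=bot.grab_frame(n); np.savez(f"pics/{n}1.npz",**f); I.append(f["pixels"][:,:,::-1])
    if n=="wrist": print(f["fx"],f["cx"],f["cy"],np.round(f["extrinsics"],3).tolist())
o=bot.observe();print(o["position"],o["force"],o["tool_rot"])
c=[cv2.resize(I[0][110:260,200:350],(400,400)),cv2.resize(I[1][165:315,240:390],(400,400))]
cv2.imwrite("pics/a.png",np.hstack(c)); cv2.imwrite("pics/w1.png",I[2])
E
```

```text
clock: 2.1
position: [0.5568, 0.0075, 0.1442]
tool_rot: [-3.141, -0.002, 2.834]
force: [-0.4, 0.2, -0.4]
grip_width: 0.0001
finger_force: 0.0
284.0891607679794 318.3924907651479 199.48221069045013 [[0.304, 0.953, 0.0, -0.176], [0.919, -0.293, 0.264, -0.529], [0.252, -0.08, -0.964, 0.182], [0.0, 0.0, 0.0, 1.0]]
[0.55825611 0.00686048 0.14620116] [ 0.36030275  0.11702058 -0.80315916] [3.14115522e+00 7.45164125e-04 2.83314855e+00]
```

View pics/a.png

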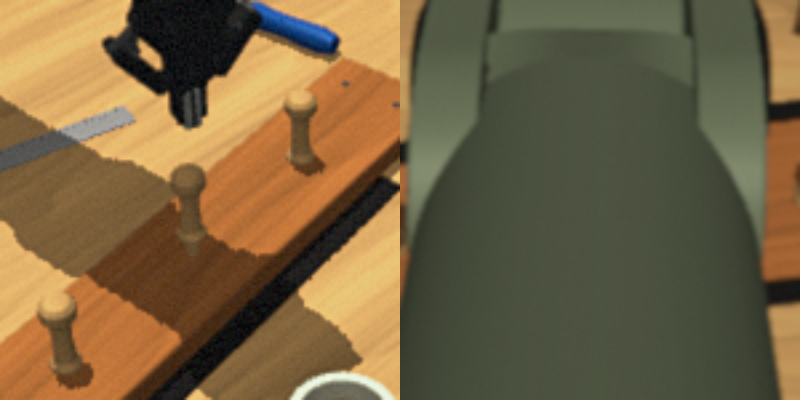

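View pics/w1.png

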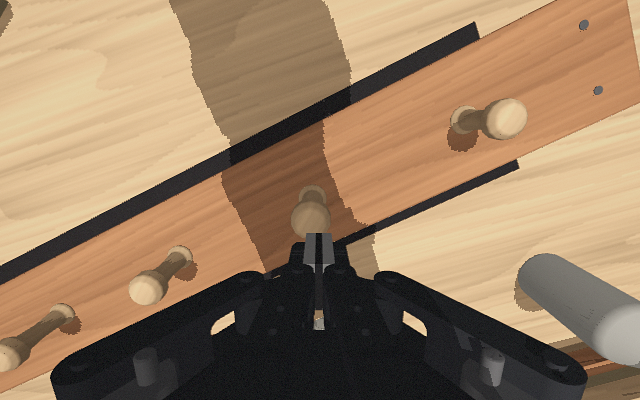

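The wrist view shows the fingertips at about (319,235), with the proud peg's head at about (311,213), slightly left of the tip line. I'll cast that ray to check the offset.

```bash
python3 - <<'E'
import numpy as np
f=np.load("pics/wrist1.npz")
R=f["extrinsics"][:3,:3];c=-R.T@f["extrinsics"][:3,3]
for u in((311,212),(311,216),(319,235),(146,290),(506,119)):
  for z in (.094,.115,.146):
    d=R.T@[(u[0]-f["cx"])/f["fx"],(u[1]-f["cy"])/f["fy"],1];print(u,np.round(c+d*(z-c[2])/d[2],4))
E
```

```text
(311, 212) [ 0.5598 -0.0007  0.094 ]
(311, 212) [0.5536 0.0019 0.115 ]
(311, 212) [0.5443 0.0058 0.146 ]
(311, 216) [ 0.5631 -0.0017  0.094 ]
(311, 216) [0.5565 0.001  0.115 ]
(311, 216) [0.5468 0.005  0.146 ]
(319, 235) [ 0.581  -0.0006  0.094 ]
(319, 235) [0.5728 0.002  0.115 ]
(319, 235) [0.5605 0.0059 0.146 ]
(146, 290) [ 0.5842 -0.1621  0.094 ]
(146, 290) [ 0.5756 -0.1442  0.115 ]
(146, 290) [ 0.563  -0.1177  0.146 ]
(506, 119) [0.5348 0.1612 0.094 ]
(506, 119) [0.5309 0.1485 0.115 ]
(506, 119) [0.5251 0.1296 0.146 ]
```

```bash
python3 -m crank '{"travel":[[0,-0.5,-0.5],[0,-0.5,-1],[0,-0.5,-1.5],[0,-0.5,-1.6],[0,-0.5,-1.6]],"turn":[[0,0,0],[0,0,0],[0,0,0],[0,0,0],[0,0,0]],"gripper":[1,1,1,1,1]}'
python3 -m crank '{"travel":[[0,0,-0.05],[0,0,-0.1],[0,0,-0.1],[0,0,-0.1],[0,0,-0.1]],"turn":[[0,0,0],[0,0,0],[0,0,0],[0,0,0],[0,0,0]],"gripper":[1,1,1,1,1]}'
python3 -m crank '{"travel":[[0,0,-0.05],[0,0,-0.1],[0,0,-0.1],[0,0,-0.1],[0,0,-0.1]],"turn":[[0,0,0],[0,0,0],[0,0,0],[0,0,0],[0,0,0]],"gripper":[1,1,1,1,1]}'
```

```text
clock: 2.75
position: [0.5578, 0.0015, 0.1292]
tool_rot: [-3.141, -0.0, 2.833]
force: [-0.4, -0.3, -0.2]
grip_width: 0.0001
finger_force: 0.0
clock: 3.25
position: [0.558, 0.0014, 0.1286]
tool_rot: [3.142, 0.0, 2.833]
force: [-0.5, -0.0, -0.4]
grip_width: 0.0001
finger_force: 0.0
clock: 3.75
position: [0.558, 0.0014, 0.1275]
tool_rot: [-3.142, -0.0, 2.833]
force: [0.0, -0.4, -0.7]
grip_width: -0.0
finger_force: 0.0
```

```bash
for i in 1; do :; done; python3 -m crank '{"travel":[[0,0,-0.05],[0,0,-0.1],[0,0,-0.1],[0,0,-0.1],[0,0,-0.1]],"turn":[[0,0,0],[0,0,0],[0,0,0],[0,0,0],[0,0,0]],"gripper":[1,1,1,1,1]}'
python3 -m crank '{"travel":[[0,0,-0.05],[0,0,-0.1],[0,0,-0.1],[0,0,-0.1],[0,0,-0.1]],"turn":[[0,0,0],[0,0,0],[0,0,0],[0,0,0],[0,0,0]],"gripper":[1,1,1,1,1]}'
python3 -m crank '{"travel":[[0,0,-0.05],[0,0,-0.1],[0,0,-0.1],[0,0,-0.1],[0,0,-0.1]],"turn":[[0,0,0],[0,0,0],[0,0,0],[0,0,0],[0,0,0]],"gripper":[1,1,1,1,1]}'
```

```text
clock: 4.25
position: [0.558, 0.0014, 0.1265]
tool_rot: [-3.142, -0.0, 2.833]
force: [-0.1, 0.7, -0.1]
grip_width: 0.0001
finger_force: 0.0
clock: 4.75
position: [0.5579, 0.0014, 0.1255]
tool_rot: [-3.142, -0.0, 2.833]
force: [0.4, -0.3, 0.5]
grip_width: 0.0
finger_force: 0.0
clock: 5.25
position: [0.558, 0.0014, 0.1245]
tool_rot: [-3.142, -0.0, 2.833]
force: [-0.3, 0.7, -0.1]
grip_width: -0.0002
finger_force: 0.0
```

```bash
python3 -m crank '{"travel":[[0,0,-0.05],[0,0,-0.1],[0,0,-0.1],[0,0,-0.1],[0,0,-0.1]],"turn":[[0,0,0],[0,0,0],[0,0,0],[0,0,0],[0,0,0]],"gripper":[1,1,1,1,1]}'|egrep 'pos|force: \['
python3 -m crank '{"travel":[[0,0,-0.05],[0,0,-0.1],[0,0,-0.1],[0,0,-0.1],[0,0,-0.1]],"turn":[[0,0,0],[0,0,0],[0,0,0],[0,0,0],[0,0,0]],"gripper":[1,1,1,1,1]}'|egrep 'pos|force: \['
```

```text
position: [0.558, 0.0014, 0.1235]
force: [0.9, 0.0, -1.0]
position: [0.558, 0.0014, 0.1225]
force: [0.1, -0.1, -0.7]
```

```bash
python3 -m crank '{"travel":[[0,0,-0.05],[0,0,-0.1],[0,0,-0.1],[0,0,-0.1],[0,0,-0.1]],"turn":[[0,0,0],[0,0,0],[0,0,0],[0,0,0],[0,0,0]],"gripper":[1,1,1,1,1]}'|egrep 'pos|force: \['
python3 - <<'E'
from workcell import bot
import cv2,numpy as np
I=[bot.grab_frame(n)["pixels"][:,:,::-1] for n in("scene","wrist")]
cv2.imwrite("pics/b.png",np.hstack([cv2.resize(I[0][130:230,220:320],(400,400),interpolation=cv2.INTER_CUBIC),cv2.resize(I[1][170:270,270:370],(400,400),interpolation=cv2.INTER_CUBIC)]))
E
```

```text
position: [0.558, 0.0014, 0.1215]
force: [0.4, -0.2, -0.0]
```

View pics/b.png

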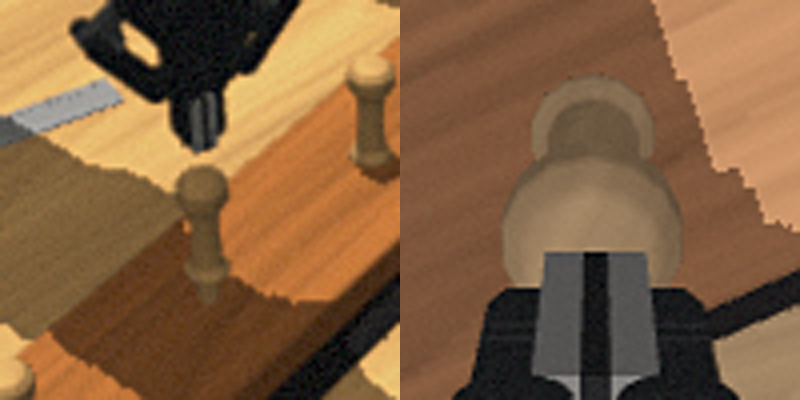

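```bash
python3 - <<'E'
import numpy as np
f=np.load("pics/scene0.npz")
for X in((.558,.0014,.1215),(.559,.001,.1145),(.559,.001,.034),(.559,.001,.054),(.559,.001,.1265)):
    v=f["extrinsics"]@[*X,1];print(X,((v[0]/v[2]*f["fx"]+f["cx"]-220)*4,(v[1]/v[2]*f["fy"]+f["cy"]-130)*4))
E
```

```text
(0.558, 0.0014, 0.1215) (np.float64(202.52177787406322), np.float64(177.79416911574913))
(0.559, 0.001, 0.1145) (np.float64(203.88404466749557), np.float64(188.64039020869052))
(0.559, 0.001, 0.034) (np.float64(211.31540145547274), np.float64(294.39310153573786))
(0.559, 0.001, 0.054) (np.float64(209.53507654838745), np.float64(269.05799903171817))
(0.559, 0.001, 0.1265) (np.float64(202.71303474157457), np.float64(171.97620919972928))
```

The left crop shows the fingertips at row 150 and the head's top at about row 165, so there is still a gap. The tips sit higher than the reported TCP suggests. I'll continue down gently to contact and use that as the reference.

```bash
python3 -m crank '{"travel":[[0,0,-0.05],[0,0,-0.1],[0,0,-0.15],[0,0,-0.2],[0,0,-0.2]],"turn":[[0,0,0],[0,0,0],[0,0,0],[0,0,0],[0,0,0]],"gripper":[1,1,1,1,1]}'|egrep 'pos|force: \['
python3 -m crank '{"travel":[[0,0,-0.05],[0,0,-0.1],[0,0,-0.15],[0,0,-0.2],[0,0,-0.2]],"turn":[[0,0,0],[0,0,0],[0,0,0],[0,0,0],[0,0,0]],"gripper":[1,1,1,1,1]}'|egrep 'pos|force: \['
```

```text
position: [0.5579, 0.0014, 0.1194]
force: [-0.2, -0.5, -0.5]
position: [0.5579, 0.0014, 0.1174]
force: [0.1, 0.5, 0.2]
```

```bash
python3 -m crank '{"travel":[[0,0,-0.05],[0,0,-0.1],[0,0,-0.15],[0,0,-0.2],[0,0,-0.2]],"turn":[[0,0,0],[0,0,0],[0,0,0],[0,0,0],[0,0,0]],"gripper":[1,1,1,1,1]}'|egrep 'pos|force: \['
```

```text
position: [0.5579, 0.0014, 0.1154]
force: [0.3, 0.0, 0.7]
```

```bash
python3 -m crank '{"travel":[[0,0,-0.05],[0,0,-0.1],[0,0,-0.15],[0,0,-0.2],[0,0,-0.2]],"turn":[[0,0,0],[0,0,0],[0,0,0],[0,0,0],[0,0,0]],"gripper":[1,1,1,1,1]}'|egrep 'pos|force: \['
python3 - <<'E'
from workcell import bot
import cv2,numpy as np
I=[bot.grab_frame(n)["pixels"][:,:,::-1] for n in("scene","wrist")]
cv2.imwrite("pics/c.png",np.hstack([cv2.resize(I[0][130:230,220:320],(400,400),interpolation=cv2.INTER_CUBIC),cv2.resize(I[1][170:270,270:370],(400,400),interpolation=cv2.INTER_CUBIC)]))
E
```

```text
position: [0.5579, 0.0014, 0.1134]
force: [0.2, -0.1, -0.5]
```

View pics/c.png

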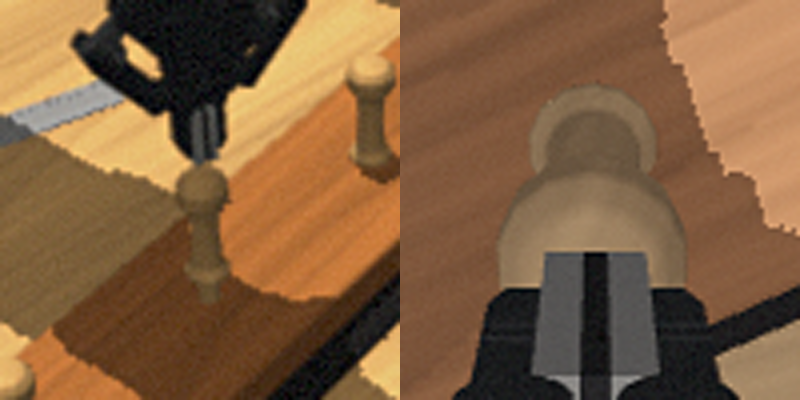

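The tips are now at row 162, nearly on the head (apex about row 172). Contact should come at a reported z of about 0.107.

```bash
python3 -m crank '{"travel":[[0,0,-0.05],[0,0,-0.1],[0,0,-0.15],[0,0,-0.2],[0,0,-0.2]],"turn":[[0,0,0],[0,0,0],[0,0,0],[0,0,0],[0,0,0]],"gripper":[1,1,1,1,1]}'|egrep 'pos|force: \['
python3 -m crank '{"travel":[[0,0,-0.05],[0,0,-0.1],[0,0,-0.15],[0,0,-0.2],[0,0,-0.2]],"turn":[[0,0,0],[0,0,0],[0,0,0],[0,0,0],[0,0,0]],"gripper":[1,1,1,1,1]}'|egrep 'pos|force: \['
```

```text
position: [0.5579, 0.0014, 0.1114]
force: [1.6, -0.1, -0.4]
position: [0.5579, 0.0015, 0.1094]
force: [0.2, 0.0, 0.2]
```

```bash
python3 -m crank '{"travel":[[0,0,0],[0,0,-0.05],[0,0,-0.1],[0,0,-0.1],[0,0,-0.1]],"turn":[[0,0,0],[0,0,0],[0,0,0],[0,0,0],[0,0,0]],"gripper":[1,1,1,1,1]}'|egrep 'clo|pos|force: \['
```

```text
clock: 10.45
position: [0.5579, 0.0014, 0.1085]
force: [-0.8, 0.6, -0.1]
```

```bash
python3 -m crank '{"travel":[[0,0,0],[0,0,-0.05],[0,0,-0.1],[0,0,-0.1],[0,0,-0.1]],"turn":[[0,0,0],[0,0,0],[0,0,0],[0,0,0],[0,0,0]],"gripper":[1,1,1,1,1]}'|egrep 'clo|pos|force: \['
```

```text
clock: 10.95
position: [0.558, 0.0014, 0.1075]
force: [0.3, -0.3, -0.1]
```

```bash
python3 -m crank '{"travel":[[0,0,0],[0,0,-0.05],[0,0,-0.1],[0,0,-0.1],[0,0,-0.1]],"turn":[[0,0,0],[0,0,0],[0,0,0],[0,0,0],[0,0,0]],"gripper":[1,1,1,1,1]}'|egrep 'clo|pos|force: \['
```

```text
clock: 11.45
position: [0.5579, 0.0014, 0.1065]
force: [0.4, -0.6, -0.0]
```

```bash
python3 -m crank '{"travel":[[0,0,0],[0,0,-0.05],[0,0,-0.1],[0,0,-0.1],[0,0,-0.1]],"turn":[[0,0,0],[0,0,0],[0,0,0],[0,0,0],[0,0,0]],"gripper":[1,1,1,1,1]}'|egrep 'clo|pos|force: \['
```

```text
clock: 11.95
position: [0.558, 0.0014, 0.1055]
force: [-0.1, -0.1, -0.6]
```

```bash
python3 -m crank '{"travel":[[0,0,0],[0,0,-0.05],[0,0,-0.1],[0,0,-0.1],[0,0,-0.1]],"turn":[[0,0,0],[0,0,0],[0,0,0],[0,0,0],[0,0,0]],"gripper":[1,1,1,1,1]}'|egrep 'clo|pos|force: \['
```

```text
clock: 12.45
position: [0.558, 0.0014, 0.1045]
force: [0.2, 0.6, -0.4]
```

```bash
python3 -m crank '{"travel":[[0,0,0],[0,0,-0.05],[0,0,-0.1],[0,0,-0.1],[0,0,-0.1]],"turn":[[0,0,0],[0,0,0],[0,0,0],[0,0,0],[0,0,0]],"gripper":[1,1,1,1,1]}'|egrep 'clo|pos|force: \['
```

```text
clock: 12.95
position: [0.5579, 0.0014, 0.1035]
force: [0.1, -0.4, -0.1]
```

```bash
python3 -m crank '{"travel":[[0,0,0],[0,0,-0.05],[0,0,-0.1],[0,0,-0.1],[0,0,-0.1]],"turn":[[0,0,0],[0,0,0],[0,0,0],[0,0,0],[0,0,0]],"gripper":[1,1,1,1,1]}'|egrep 'clo|pos|force: \['
```

```text
clock: 13.45
position: [0.558, 0.0014, 0.1025]
force: [0.8, -0.5, -0.5]
```

```bash
python3 -m crank '{"travel":[[0,0,0],[0,0,-0.05],[0,0,-0.1],[0,0,-0.1],[0,0,-0.1]],"turn":[[0,0,0],[0,0,0],[0,0,0],[0,0,0],[0,0,0]],"gripper":[1,1,1,1,1]}'|egrep 'clo|pos|force: \['
python3 - <<'E'
from workcell import bot
import cv2,numpy as np
I=[bot.grab_frame(n)["pixels"][:,:,::-1] for n in("scene","wrist")]
cv2.imwrite("pics/d.png",np.hstack([cv2.resize(I[0][130:230,220:320],(400,400),interpolation=cv2.INTER_CUBIC),cv2.resize(I[1][170:270,270:370],(400,400),interpolation=cv2.INTER_CUBIC)]))
E
```

```text
clock: 13.95
position: [0.558, 0.0014, 0.1015]
force: [0.4, 0.3, 0.1]
```

View pics/d.png

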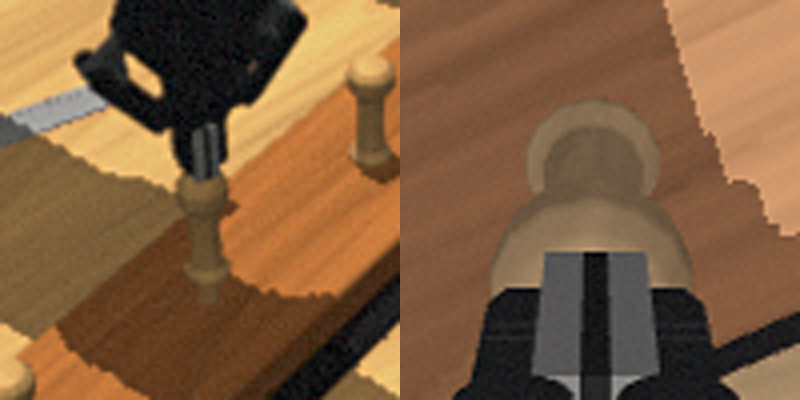

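The tip now overlaps the head's top edge (row 180) in the scene view, with the flange still proud. Contact should be close.

```bash
python3 -m crank '{"travel":[[0,0,0],[0,0,-0.05],[0,0,-0.1],[0,0,-0.1],[0,0,-0.1]],"turn":[[0,0,0],[0,0,0],[0,0,0],[0,0,0],[0,0,0]],"gripper":[1,1,1,1,1]}'|egrep 'clo|pos|force: \['
```

```text
clock: 14.55
position: [0.5581, 0.0014, 0.1008]
force: [-1.0, 0.2, 7.5]
```

```bash
python3 -m crank '{"travel":[[0,0,0],[0,0,-0.05],[0,0,-0.1],[0,0,-0.1],[0,0,-0.1]],"turn":[[0,0,0],[0,0,0],[0,0,0],[0,0,0],[0,0,0]],"gripper":[1,1,1,1,1]}'|egrep 'clo|pos|force: \['
```

```text
clock: 15.05
position: [0.5581, 0.0014, 0.1001]
force: [-4.4, -1.0, 12.0]
```

```bash
python3 -m crank '{"travel":[[0,0,0.3],[0.2,0,0.3],[0.2,0,0.1],[0.2,0,0.05],[0.2,0,0]],"turn":[[0,0,0],[0,0,0],[0,0,0],[0,0,0],[0,0,0]],"gripper":[1,1,1,1,1]}'|egrep 'clo|pos|force: \['
```

```text
clock: 15.55
position: [0.5604, 0.0014, 0.0999]
force: [-2.0, 0.4, 14.7]
```

```bash
python3 -m crank '{"travel":[[0,0,0],[0,0,-0.05],[0,0,-0.1],[0,0,-0.1],[0,0,-0.1]],"turn":[[0,0,0],[0,0,0],[0,0,0],[0,0,0],[0,0,0]],"gripper":[1,1,1,1,1]}'|egrep 'clo|pos|force: \['
```

```text
clock: 16.05
position: [0.5603, 0.0015, 0.0989]
force: [-3.1, 0.5, 13.1]
```

```bash
python3 -m crank '{"travel":[[0,0,-0.05],[0,0,-0.1],[0,0,-0.15],[0,0,-0.2],[0,0,-0.25]],"turn":[[0,0,0],[0,0,0],[0,0,0],[0,0,0],[0,0,0]],"gripper":[1,1,1,1,1]}'|egrep 'clo|pos|force: \['
```

```text
clock: 16.55
position: [0.5604, 0.0014, 0.0965]
force: [-2.7, 0.2, 14.6]
```

```bash
python3 -m crank '{"travel":[[0,0,-0.05],[0,0,-0.1],[0,0,-0.15],[0,0,-0.2],[0,0,-0.25]],"turn":[[0,0,0],[0,0,0],[0,0,0],[0,0,0],[0,0,0]],"gripper":[1,1,1,1,1]}'|egrep 'clo|pos|force: \['
```

```text
clock: 17.05
position: [0.5604, 0.0014, 0.094]
force: [-2.5, 1.0, 14.9]
```

```bash
python3 -m crank '{"travel":[[0,0,-0.05],[0,0,-0.1],[0,0,-0.15],[0,0,-0.2],[0,0,-0.25]],"turn":[[0,0,0],[0,0,0],[0,0,0],[0,0,0],[0,0,0]],"gripper":[1,1,1,1,1]}'|egrep 'clo|pos|force: \['
```

```text
clock: 17.55
position: [0.5604, 0.0014, 0.0915]
force: [-1.8, 0.5, 15.1]
```

```bash
python3 -m crank '{"travel":[[0,0,-0.05],[0,0,-0.1],[0,0,-0.15],[0,0,-0.2],[0,0,-0.2]],"turn":[[0,0,0],[0,0,0],[0,0,0],[0,0,0],[0,0,0]],"gripper":[1,1,1,1,1]}'|egrep 'clo|pos|force: \['
```

```text
clock: 18.05
position: [0.5603, 0.0015, 0.0894]
force: [-2.7, 1.1, 13.3]
```

```bash
python3 -m crank '{"travel":[[0,0,-0.05],[0,0,-0.1],[0,0,-0.1],[0,0,-0.15],[0,0,-0.15]],"turn":[[0,0,0],[0,0,0],[0,0,0],[0,0,0],[0,0,0]],"gripper":[1,1,1,1,1]}'|egrep 'clo|pos|force: \['
```

```text
clock: 18.55
position: [0.5604, 0.0014, 0.0879]
force: [-1.8, -0.3, 12.9]
```

```bash
python3 -m crank '{"travel":[[0,0,-0.05],[0,0,-0.1],[0,0,-0.1],[0,0,-0.1],[0,0,-0.1]],"turn":[[0,0,0],[0,0,0],[0,0,0],[0,0,0],[0,0,0]],"gripper":[1,1,1,1,1]}'|egrep 'clo|pos|force: \['
```

```text
clock: 19.05
position: [0.5603, 0.0015, 0.0869]
force: [-2.1, 0.4, 14.0]
```

```bash
python3 -m crank '{"travel":[[0,0,-0.05],[0,0,-0.1],[0,0,-0.1],[0,0,-0.1],[0,0,-0.1]],"turn":[[0,0,0],[0,0,0],[0,0,0],[0,0,0],[0,0,0]],"gripper":[1,1,1,1,1]}'|egrep 'clo|pos|force: \['
```

```text
clock: 19.55
position: [0.5604, 0.0014, 0.0859]
force: [-2.6, 0.8, 13.8]
```

```bash
python3 -m crank '{"travel":[[0,0,-0.05],[0,0,-0.1],[0,0,-0.1],[0,0,-0.1],[0,0,-0.1]],"turn":[[0,0,0],[0,0,0],[0,0,0],[0,0,0],[0,0,0]],"gripper":[1,1,1,1,1]}'|egrep 'clo|pos|force: \['
```

```text
clock: 20.05
position: [0.5603, 0.0014, 0.0849]
force: [-2.4, 0.2, 12.9]
```

```bash
python3 -m crank '{"travel":[[0,0,-0.03],[0,0,-0.06],[0,0,-0.1],[0,0,-0.1],[0,0,-0.1]],"turn":[[0,0,0],[0,0,0],[0,0,0],[0,0,0],[0,0,0]],"gripper":[1,1,1,1,1]}'|egrep 'clo|pos|force: \['
```

```text
clock: 20.55
position: [0.5603, 0.0015, 0.0839]
force: [-2.3, 0.7, 12.6]
```

```bash
python3 -m crank '{"travel":[[0,0,-0.03],[0,0,-0.06],[0,0,-0.1],[0,0,-0.1],[0,0,-0.1]],"turn":[[0,0,0],[0,0,0],[0,0,0],[0,0,0],[0,0,0]],"gripper":[1,1,1,1,1]}'|egrep 'clo|pos|force: \['
```

```text
clock: 21.05
position: [0.5604, 0.0014, 0.0829]
force: [-1.8, 0.3, 13.3]
```

```bash
python3 -m crank '{"travel":[[0,0,-0.03],[0,0,-0.06],[0,0,-0.1],[0,0,-0.1],[0,0,-0.1]],"turn":[[0,0,0],[0,0,0],[0,0,0],[0,0,0],[0,0,0]],"gripper":[1,1,1,1,1]}'|egrep 'clo|pos|force: \['
```

```text
clock: 21.55
position: [0.5603, 0.0014, 0.0819]
force: [-1.8, -0.7, 12.8]
```

```bash
python3 -m crank '{"travel":[[0,0,-0.03],[0,0,-0.06],[0,0,-0.1],[0,0,-0.1],[0,0,-0.1]],"turn":[[0,0,0],[0,0,0],[0,0,0],[0,0,0],[0,0,0]],"gripper":[1,1,1,1,1]}'|egrep 'clo|pos|force: \['
```

```text
clock: 22.05
position: [0.5604, 0.0015, 0.0809]
force: [-2.0, 0.1, 12.6]
```

```bash
python3 -m crank '{"travel":[[0,0,-0.03],[0,0,-0.06],[0,0,-0.1],[0,0,-0.1],[0,0,-0.1]],"turn":[[0,0,0],[0,0,0],[0,0,0],[0,0,0],[0,0,0]],"gripper":[1,1,1,1,1]}'|egrep 'clo|pos|force: \['
```

```text
clock: 22.55
position: [0.5604, 0.0015, 0.0802]
force: [-2.6, 0.2, 18.3]
```

```bash
python3 -m crank '{"travel":[[0,0,-0.02],[0,0,-0.04],[0,0,-0.05],[0,0,-0.05],[0,0,-0.05]],"turn":[[0,0,0],[0,0,0],[0,0,0],[0,0,0],[0,0,0]],"gripper":[1,1,1,1,1]}'|egrep 'clo|pos|force: \['
```

```text
clock: 23.05
position: [0.5605, 0.0015, 0.0801]
force: [-7.0, 0.9, 26.6]
```

The peg is home: z stopped at 0.0801 while the force rose to 26.6 N. The contact height also tells me the finger ends sit about 26 mm above the reported z. Next I back off, open the gripper and re-centre.

```bash
python3 -m crank '{"travel":[[0,0,0.3],[0,0,1],[-0.2,0,3],[-0.2,0,4],[-0.2,0,4]],"turn":[[0,0,0],[0,0,0],[0,0,0],[0,0,0],[0,0,0]],"gripper":[1,1,1,0.3,0]}'|egrep 'clo|pos|force: \[|wid'
python3 -m crank '{"travel":[[0,0,0],[0,0,0],[0,0,0],[0,0,0],[0,0,0]],"turn":[[0,0,0],[0,0,0],[0,0,0],[0,0,0],[0,0,0]],"gripper":[0,0,0,0,0]}'|egrep 'clo|pos|force: \[|wid'
python3 - <<'E'
from workcell import bot
import cv2,numpy as np
I=[bot.grab_frame(n)["pixels"][:,:,::-1] for n in("scene","wrist")]
cv2.imwrite("pics/e.png",np.hstack([cv2.resize(I[0][130:230,220:320],(400,400),interpolation=cv2.INTER_CUBIC),cv2.resize(I[1][120:320,220:420],(400,400),interpolation=cv2.INTER_CUBIC)]))
E
```

```text
clock: 23.55
position: [0.5588, 0.0015, 0.1202]
force: [-0.4, 0.5, -0.0]
grip_width: 0.0287
clock: 24.05
position: [0.5578, 0.0014, 0.1187]
force: [-0.4, -1.1, 0.8]
grip_width: 0.0856
```

View pics/e.png

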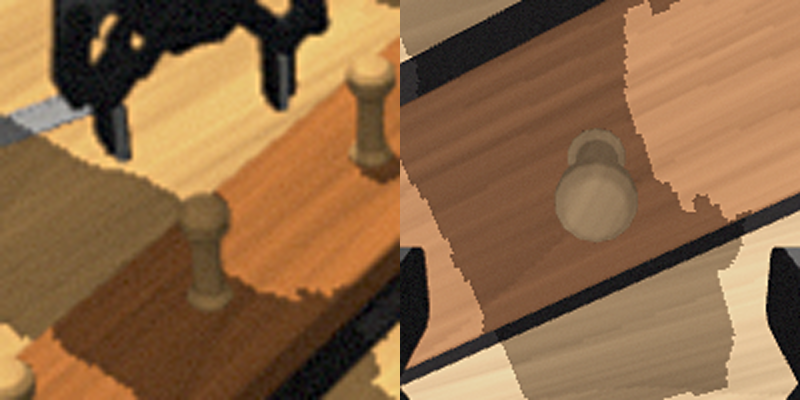

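The flange is now flat on the rail, seated like its neighbours. The head at column 318 lies midway between the open fingers (columns 232 and 404). Next I descend around it.

```bash
python3 -m crank '{"travel":[[0,0,-1.5],[0,0,-3.5],[0,0,-5.5],[0,0,-7],[0,0,-7.3]],"turn":[[0,0,0],[0,0,0],[0,0,0],[0,0,0],[0,0,0]],"gripper":[0,0,0,0,0]}' 25|egrep 'clo|pos|force: \[|wid'
python3 -m crank '{"travel":[[0,0,0],[0,0,0],[0,0,0],[0,0,0],[0,0,0]],"turn":[[0,0,0],[0,0,0],[0,0,0],[0,0,0],[0,0,0]],"gripper":[0.3,0.4,0.5,0.55,0.55]}' 25|egrep 'clo|pos|force|wid'
```

```text
clock: 24.65
position: [0.557, 0.0014, 0.0445]
force: [-0.1, 1.1, 1.1]
grip_width: 0.0857
clock: 25.15
position: [0.5582, 0.0015, 0.0464]
force: [0.8, 0.3, -0.3]
grip_width: 0.0383
finger_force: 0.0
```

```bash
python3 -m crank '{"travel":[[0,0,0],[0,0,0],[0,0,0],[0,0,0],[0,0,0]],"turn":[[0,0,0],[0,0,0],[0,0,0],[0,0,0],[0,0,0]],"gripper":[0.6,0.65,0.7,0.75,0.8]}' 25|egrep 'clo|pos|force|wid'
```

```text
clock: 25.65
position: [0.5579, 0.0009, 0.0462]
force: [-2.7, -2.4, 5.4]
grip_width: 0.0289
finger_force: 24.2
```

```bash
python3 -m crank '{"travel":[[0,0,0],[0,0,0.03],[0,0,0.05],[0,0,0.05],[0,0,0.05]],"turn":[[0,0,0],[0,0,0],[0,0,0],[0,0,0],[0,0,0]],"gripper":[0.85,0.85,0.85,0.85,0.85]}' 35|egrep 'clo|pos|force|wid'
```

```text
clock: 26.15
position: [0.5578, 0.001, 0.0464]
force: [-0.4, -5.5, -1.8]
grip_width: 0.0285
finger_force: 34.8
```

```bash
python3 -m crank '{"travel":[[0,-0.02,0.01],[0,-0.04,0.02],[0,-0.04,0.03],[0,-0.04,0.04],[0,-0.04,0.04]],"turn":[[0,0,0],[0,0,0],[0,0,0],[0,0,0],[0,0,0]],"gripper":[0.85,0.85,0.85,0.85,0.85]}'|egrep 'clo|pos|force: \[|wid'
```

```text
clock: 26.65
position: [0.5576, 0.0011, 0.0465]
force: [1.4, -3.3, -15.3]
grip_width: 0.0289
```

```bash
python3 -m crank '{"travel":[[0,0,-0.02],[0,0,-0.02],[0,0,-0.02],[0,0,-0.02],[0,0,-0.02]],"turn":[[0,0,0],[0,0,0],[0,0,0],[0,0,0],[0,0,0]],"gripper":[0.85,0.85,0.85,0.85,0.85]}'|egrep 'clo|pos|force: \[|wid'
```

```text
clock: 27.15
position: [0.5577, 0.0011, 0.0466]
force: [-0.5, -2.4, -14.9]
grip_width: 0.0285
```

```bash
python3 -m crank '{"travel":[[0,0,-0.03],[0,0,-0.03],[0,0,-0.03],[0,0,-0.03],[0,0,-0.03]],"turn":[[0,0,0],[0,0,0],[0,0,0],[0,0,0],[0,0,0]],"gripper":[0.85,0.85,0.85,0.85,0.85]}'|egrep 'clo|pos|force: \[|wid'
```

```text
clock: 27.65
position: [0.5579, 0.0011, 0.0465]
force: [-5.3, -2.2, -6.3]
grip_width: 0.0284
```

The tug briefly overshot to about 15 N, which is near the slip limit. I'll re-seat the peg with a gentle push in the same grip, then do the tug in finer steps.

```bash
python3 -m crank '{"travel":[[0,0,-0.03],[0,0,-0.05],[0,0,-0.07],[0,0,-0.08],[0,0,-0.08]],"turn":[[0,0,0],[0,0,0],[0,0,0],[0,0,0],[0,0,0]],"gripper":[0.85,0.85,0.85,0.85,0.85]}'|egrep 'clo|pos|force: \[|wid'
```

```text
clock: 28.15
position: [0.558, 0.0011, 0.0464]
force: [-9.5, -1.9, 8.5]
grip_width: 0.0281
```

```bash
python3 -m crank '{"travel":[[-0.02,0,-0.02],[-0.05,0,-0.04],[-0.05,0,-0.05],[-0.05,0,-0.06],[-0.05,0,-0.06]],"turn":[[0,0,0],[0,0,0],[0,0,0],[0,0,0],[0,0,0]],"gripper":[0.85,0.85,0.85,0.85,0.85]}'|egrep 'clo|pos|force: \[|wid'
```

```text
clock: 28.65
position: [0.5581, 0.0011, 0.0462]
force: [-9.6, -1.1, 17.2]
grip_width: 0.0284
```

```bash
python3 -m crank '{"travel":[[-0.02,0,-0.01],[-0.03,0,-0.03],[-0.03,0,-0.03],[-0.03,0,-0.03],[-0.03,0,-0.03]],"turn":[[0,0,0],[0,0,0],[0,0,0],[0,0,0],[0,0,0]],"gripper":[0.85,0.85,0.85,0.85,0.85]}'|egrep 'clo|pos|force: \[|wid'
```

```text
clock: 29.15
position: [0.5581, 0.001, 0.0462]
force: [-9.0, -1.8, 19.8]
grip_width: 0.0285
```

```bash
python3 -m crank '{"travel":[[0,0,0.04],[0,0,0.08],[0,0,0.12],[0,0,0.12],[0,0,0.12]],"turn":[[0,0,0],[0,0,0],[0,0,0],[0,0,0],[0,0,0]],"gripper":[0.85,0.85,0.85,0.85,0.85]}'|egrep 'clo|pos|force: \[|wid'
```

```text
clock: 29.65
position: [0.5578, 0.0011, 0.0463]
force: [-2.8, -0.5, 5.8]
grip_width: 0.0289
```

```bash
python3 -m crank '{"travel":[[0,0,0.03],[0,0,0.06],[0,0,0.08],[0,0,0.08],[0,0,0.08]],"turn":[[0,0,0],[0,0,0],[0,0,0],[0,0,0],[0,0,0]],"gripper":[0.85,0.85,0.85,0.85,0.85]}'|egrep 'clo|pos|force: \[|wid'
```

```text
clock: 30.15
position: [0.5573, 0.0011, 0.0465]
force: [4.0, -0.9, -11.5]
grip_width: 0.0289
```

```bash
python3 -m crank '{"travel":[[0,0,-0.005],[0,0,-0.005],[0,0,-0.005],[0,0,-0.005],[0,0,-0.005]],"turn":[[0,0,0],[0,0,0],[0,0,0],[0,0,0],[0,0,0]],"gripper":[0.85,0.85,0.85,0.85,0.85]}'|egrep 'clo|pos|force: \[|wid'
```

```text
clock: 30.65
position: [0.5569, 0.0011, 0.0465]
force: [2.2, -0.0, -14.7]
grip_width: 0.029
```

```bash
python3 -m crank '{"travel":[[0,0,-0.02],[0,0,-0.02],[0,0,-0.02],[0,0,-0.02],[0,0,-0.02]],"turn":[[0,0,0],[0,0,0],[0,0,0],[0,0,0],[0,0,0]],"gripper":[0.85,0.85,0.85,0.85,0.85]}'|egrep 'clo|pos|force: \[|wid'
```

```text
clock: 31.15
position: [0.557, 0.0011, 0.0465]
force: [0.0, 0.8, -8.7]
grip_width: 0.0285
```

```bash
python3 -m crank '{"travel":[[0,0,0.004],[0,0,0.004],[0,0,0.004],[0,0,0.004],[0,0,0.004]],"turn":[[0,0,0],[0,0,0],[0,0,0],[0,0,0],[0,0,0]],"gripper":[0.85,0.85,0.85,0.85,0.85]}'|egrep 'clo|pos|force: \[|wid'
```

```text
clock: 31.65
position: [0.5571, 0.0011, 0.0465]
force: [-1.4, 1.3, -9.7]
grip_width: 0.0286
```

```bash
python3 -m crank '{"travel":[[0,0,0],[0,0,0],[0,0,0],[0,0,0],[0,0,0]],"turn":[[0,0,0],[0,0,0],[0,0,0],[0,0,0],[0,0,0]],"gripper":[0.85,0.85,0.85,0.85,0.85]}'|egrep 'clo|pos|force: \[|wid'
```

```text
clock: 32.15
position: [0.5571, 0.0011, 0.0465]
force: [-1.7, 1.5, -8.0]
grip_width: 0.0291
```

```bash
python3 -m crank '{"travel":[[0,0,0],[0,0,0],[0,0,0],[0,0,0],[0,0,0]],"turn":[[0,0,0],[0,0,0],[0,0,0],[0,0,0],[0,0,0]],"gripper":[0.85,0.85,0.85,0.85,0.85]}'|egrep 'clo|pos|force: \[|wid'
```

```text
clock: 32.65
position: [0.5571, 0.001, 0.0465]
force: [-3.2, 1.6, -8.1]
grip_width: 0.0284
```

```bash
python3 -m crank '{"travel":[[0,0,0],[0,0,0],[0,0,0],[0,0,0],[0,0,0]],"turn":[[0,0,0],[0,0,0],[0,0,0],[0,0,0],[0,0,0]],"gripper":[0.85,0.85,0.85,0.85,0.85]}'|egrep 'clo|pos|force: \[|wid'
```

```text
clock: 33.15
position: [0.5571, 0.001, 0.0465]
force: [-2.9, 2.8, -9.1]
grip_width: 0.0283
```

```bash
python3 -m crank '{"travel":[[0,0,0.006],[0,0,0.006],[0,0,0.006],[0,0,0.006],[0,0,0.006]],"turn":[[0,0,0],[0,0,0],[0,0,0],[0,0,0],[0,0,0]],"gripper":[0.85,0.85,0.85,0.85,0.85]}'|egrep 'clo|pos|force: \[|wid'
```

```text
clock: 33.65
position: [0.5571, 0.001, 0.0465]
force: [-2.0, 1.6, -10.6]
grip_width: 0.0288
```

```bash
python3 -m crank '{"travel":[[0,0,0.002],[0,0,0.002],[0,0,0.002],[0,0,0.002],[0,0,0.002]],"turn":[[0,0,0],[0,0,0],[0,0,0],[0,0,0],[0,0,0]],"gripper":[0.85,0.85,0.85,0.85,0.85]}'|egrep 'clo|pos|force: \[|wid'
```

```text
clock: 34.15
position: [0.5571, 0.001, 0.0465]
force: [-2.3, 1.1, -14.0]
grip_width: 0.0282
```

```bash
python3 -m crank '{"travel":[[0,0,0],[0,0,0],[0,0,0],[0,0,0],[0,0,0]],"turn":[[0,0,0],[0,0,0],[0,0,0],[0,0,0],[0,0,0]],"gripper":[0.85,0.85,0.85,0.85,0.85]}'|egrep 'clo|pos|force: \[|wid'
```

```text
clock: 34.65
position: [0.5572, 0.001, 0.0465]
force: [-1.6, 0.5, -16.2]
grip_width: 0.0286
```

```bash
python3 -m crank '{"travel":[[0,0,-0.03],[0,0,-0.03],[0,0,-0.02],[0,0,-0.01],[0,0,-0.01]],"turn":[[0,0,0],[0,0,0],[0,0,0],[0,0,0],[0,0,0]],"gripper":[0.85,0.85,0.85,0.85,0.85]}'|egrep 'clo|pos|force: \[|wid'
```

```text
clock: 35.15
position: [0.5573, 0.001, 0.0465]
force: [-2.0, 1.4, -9.9]
grip_width: 0.0284
```

```bash
python3 -m crank '{"travel":[[0,0,0.002],[0,0,0.002],[0,0,0.002],[0,0,0.002],[0,0,0.002]],"turn":[[0,0,0],[0,0,0],[0,0,0],[0,0,0],[0,0,0]],"gripper":[0.85,0.85,0.85,0.85,0.85]}'|egrep 'clo|pos|force: \[|wid'
```

```text
clock: 35.65
position: [0.5573, 0.001, 0.0465]
force: [-1.2, 1.6, -9.5]
grip_width: 0.0287
```

```bash
python3 -m crank '{"travel":[[0,0,0.001],[0,0,0.001],[0,0,0.001],[0,0,0.001],[0,0,0.001]],"turn":[[0,0,0],[0,0,0],[0,0,0],[0,0,0],[0,0,0]],"gripper":[0.85,0.85,0.85,0.85,0.85]}'|egrep 'clo|pos|force: \[|wid'
```

```text
clock: 36.15
position: [0.5573, 0.001, 0.0465]
force: [-0.1, 0.9, -9.8]
grip_width: 0.0286
```

```bash
python3 -m crank '{"travel":[[0,0,0],[0,0,0],[0,0,0],[0,0,0],[0,0,0]],"turn":[[0,0,0],[0,0,0],[0,0,0],[0,0,0],[0,0,0]],"gripper":[0.85,0.85,0.85,0.85,0.85]}'|egrep 'clo|pos|force: \[|wid'
```

```text
clock: 36.65
position: [0.5572, 0.001, 0.0465]
force: [0.0, 1.6, -9.4]
grip_width: 0.0286
```

It held 9.4–9.9 N for 1.5 s with no movement. Now I release and lift clear.

```bash
python3 -m crank '{"travel":[[0,0,-0.04],[0,0,-0.04],[0,0,0],[0,0,0],[0,0,0]],"turn":[[0,0,0],[0,0,0],[0,0,0],[0,0,0],[0,0,0]],"gripper":[0.85,0.7,0.4,0,0]}'|egrep 'clo|pos|force: \[|wid'
python3 -m crank '{"travel":[[0,0,0],[0,0,1],[0,0,4],[0,0,8],[0,0,12]],"turn":[[0,0,0],[0,0,0],[0,0,0],[0,0,0],[0,0,0]],"gripper":[0,0,0,0,0]}'|egrep 'clo|pos|force: \[|wid'
python3 - <<'E'
from workcell import bot
import cv2,numpy as np
I=[bot.grab_frame(n)["pixels"][:,:,::-1] for n in("scene","wrist")]
s0=cv2.imread("pics/scene0.png")
cv2.imwrite("pics/f.png",np.hstack([cv2.resize(i[130:330,70:370],(400,267),interpolation=cv2.INTER_CUBIC) for i in(s0,I[0])]))
E
```

```text
clock: 37.15
position: [0.5575, 0.0009, 0.0467]
force: [0.3, -0.2, 0.6]
grip_width: 0.0708
clock: 37.65
position: [0.5568, 0.0009, 0.1685]
force: [0.1, 0.0, 0.0]
grip_width: 0.0853
```

View pics/f.png

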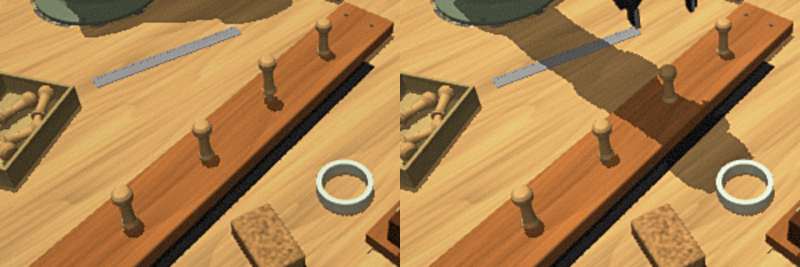

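The before/after pair shows the third peg (right panel, about (669,85)) now home like the others. The rail, tape and sanding block are unmoved and the gripper is clear.

```bash
python3 -c "
from workcell import bot
print(bot.job_done())"
```

```text
the job is handed in; nothing more can be done
None
```

The proud peg is pressed home (peak reading 26.6 N), was held by the head in a steady tug of about 9.4–9.9 N for 1.5 s, and was released with nothing seen to move; earlier tug attempts peaked at about 16 N (once re-seated with about 20 N in the same grip), with no draw seen beyond about 0.1 mm.

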